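Tip a lasagne carton into its pantry tray

ROBOT

A 7-joint arm with a two-finger parallel gripper is mounted at the origin on the work surface. World frame = base frame: x ahead of the robot, y to its left, z up, the work surface at z = 0. Lengths are in mm, angles in rad, forces in N, time in s.
With the tool pointing down it reaches from about 400 to 875 mm from the base axis. Payload 4.4 kg.
Tool frame: the origin (TCP) lies where the fingers leave the gripper's body, on its centre line; the fingertips stand 73 mm ahead of it and the grasp point (between the pads) lies 54 mm ahead of it; z points along the fingers, y is the line along which they close (so a half turn about z gives the same grasp; the last joint's range is limited). The gripper opens to 85 mm and grips with 20 to 120 N. Pads are 22 mm wide; open, the fingers measure 114 mm over their backs; the gripper's body (76 mm by 85 mm) begins 54 mm behind the grasp point. The pads swing forward as they close: fully open they stand 13 mm farther back than shut.
Start: joints at [-1.407, 0.628, 0.038, 1.517, -0.027, 0.996, -0.02], TCP at [148.036, 632.932, 303.913] pointing down, gripper open.
Joint ranges: [-3.06, 3.06], [-0.37, 2.12], [-1.25, 1.32], [0.18, 2.47], [-1.1, 4.24], [0.23, 1.98], [-2.94, 2.94]. Speed limits (rad/s): [2.57, 2.57, 3.14, 3.14, 3.14, 3.14, 3.14].

INTERFACE

Orientations are given as [roll, pitch, yaw] about the fixed x, y, z axes, in that order (R = Rz(yaw) Ry(pitch) Rx(roll)).
In Python, from cell import ctrl gives the robot as it stands.
- The arm moves only by the tool send_rows, never from a script. Its argument "rows" is a list that holds one entry, the list of rows, each a list of 6 numbers: the shift along the tool's x, y, z in cm, then the turn, a rotation vector about the tool's x, y, z in rad. In form: [[[tx, ty, tz, wx, wy, wz], ...]]. A call has 1 to 10 rows; each row is the pose to reach, as a shift and turn from the pose commanded when the call began, along the tool's axes at that moment; what a row does not reach only later rows make up. A row lasts 1/10 s, in which the tool goes at most 50 mm and 8.59 degrees, less where a joint would pass 70% of its speed; a pose out of reach is approached as far as the arm can. A call with a gripper value outside its range is refused whole. "grip" is the closure in counts, from 0 (fully open) to 255 (shut), set as the call begins (left out, the last holds). The fingers move at their own pace and stop on an object; the grip force is fixed at half the most. Time passes only in rows, so rows that repeat a pose let the fingers close. It gives the time, the measured TCP pose, the force, the opening and the grip force at its end, in the units of the state.
- ctrl.read_state(): the state, without advancing time (a new reading comes with each control period).
- ctrl.get_image(name): name is "side" or "top" or "wrist"; returns a dict with "pixels" (400x640x3 uint8, red, green, blue), "fx", "fy", "cx", "cy" (pixels), "D" ([k1, k2, p1, p2, k3] as OpenCV has them; the pictures are not rectified), "extrinsics" (4x4, takes a point from camera to world coordinates); the wrist camera has in their place "mount" (4x4, takes a point from camera to tool coordinates, whose origin is the TCP and whose axes are the flange's). Camera axes: x right, y up, looking along -z (the intrinsics and any distortion apply to the point x, -y, -z); pixel columns grow to the right and rows downward; lengths in mm; the calibration is good to about 2 mm. A picture is of the moment at which its call begins: read the wrist's pose just before it. There is no depth.
- ctrl.finish_job(): hands the job in; it is judged then, once.
The state is a dict: "clock": time; "qpos": joint angles; "qd": joint speeds; "tau": joint torques, N m; "eef_pos": TCP position; "tool_rot": TCP orientation; "force": force on the tool from outside, world axes, zero at the start; "torque": the same for the moment, N m; "width": finger opening in mm; "gripper_force": force on a finger pad.
Only numpy, scipy, OpenCV 4.12 (cv2) and the standard library are available. Lean on these libraries where they do the work, as an engineer would, in place of code of your own. Each camera call takes 0.05 s, during which the arm holds its last target. There are 200 camera calls.

TASK

The tall blue lasagne carton is to be stored lying down. Without picking it up, push it over so that it falls flat into the empty open-fronted tray in front of which it stands, then push its end until the carton lies fully home against the tray's back wall. Leave the jars and the carton in the other tray where they are.

Things in the scene. Friction and masses are not known exactly. Their poses are not given: they have to be found in the camera images.
- carton: Blue carton, 55 mm deep (x) x 90 wide (y) x 190 tall (z), about 0.5 kg, evenly filled, loose. Cream bands, yellow stripes on its two broad faces. Starts upright on the worktop 20 to 50 mm before the empty tray's mouth, its +x broad face to the tray, within 5 degrees of square and 10 mm of the tray's middle line. Origin: centre of its underside; z points to its head.
- carton_mid (a point): Centre of the blue carton, 95 mm from its underside. Pushed low the carton slides; pushed near its head it tips about its far lower edge, is past balance at about 16 degrees and then falls by itself onto its broad face, the head inside the tray, the underside (now its near end) still outside the mouth by some 5 to 60 mm.
- carton_head (a point): Centre of the blue carton's top end face, 190 mm from its underside. Sliding the lying carton along the tray floor takes up to about 8 N, with brief peaks of 12 to 15 N as it starts.
- tray_empty: The empty tray: green liner, white floor 4 mm thick, clear side and back walls 4 mm thick with a white bead on top, 45 mm high over the worktop; open front with no lip; fixed. Outside 240 mm deep (x) x 158 mm wide (y), inside 150 mm wide. Origin: centre of its underside, at worktop height; x points from the mouth, on the robot's side, to the back wall.
- tray_mouth (a point): Middle of the empty tray's front floor edge, on top of the 4 mm floor, 120 mm before the tray's origin. The back wall's inner face is 236 mm behind this point (116 mm behind the origin): with the 190 mm carton fully home, its near end lies 46 mm inside the mouth.
- tray_full: The other tray, of the same make and size with a grey liner, parallel to the empty one, centre 175 mm to its left or right, fixed; the rust-red carton lies in it.
- stored_carton_mid (a point): Centre of the rust-red carton (same size as the blue one) lying in the other tray. To be left alone.
- jar: Clear storage jar with a bamboo lid and orange contents, 72 mm diameter, 125 mm tall, loose, standing in front of the other tray. Origin: centre of its underside. To be left alone.
- spice_jar: Small clear spice jar with red contents and a steel cap, 45 mm diameter, 92 mm tall, loose, standing near the other jar. Origin: centre of its underside. To be left alone.

How it is judged (in metres and radians):
On the way, in this order (a step that is already met when the one before it is completed fails the run):
1. the blue carton has fallen over and lies flat, its head between the walls of the empty tray (angle between carton_mid's own z axis and vertical above 1.45 rad and z of carton_mid in the frame of tray_empty below 0.042 m and x of carton_mid in the frame of tray_empty above -0.12 m and y of carton_head in the frame of tray_empty between -0.035 and 0.035 m), for 0.2 s.
2. the carton has been pushed home to the back wall (x of carton_head in the frame of tray_empty above 0.102 m), for 0.1 s.
At the end, for the whole second after the job is handed in: The blue carton lies at rest on a broad face on the empty tray's floor, between its side walls, its head within 14 mm of the back wall; the two jars and the rust-red carton are within 20 mm of where they stood (angle between carton_mid's own z axis and vertical above 1.5 rad and z of carton_mid in the frame of tray_empty below 0.038 m and x of carton_head in the frame of tray_empty above 0.102 m and y of carton_head in the frame of tray_empty between -0.035 and 0.035 m and y of carton in the frame of tray_empty between -0.035 and 0.035 m and linear speed of carton below 0.02 m/s and distance of each of stored_carton_mid, jar, spice_jar from where it was at the start of the episode below 0.02 m); the robot touches nothing.
It fails at once if the blue carton is lifted or carried (height (world z) of carton_mid above 0.12 m or height (world z) of carton above 0.07 m or (angle between carton_mid's own z axis and vertical above 1.4 rad and height (world z) of carton_mid above 0.065 m)).
It fails at once if a jar or the rust-red carton is knocked or shifted by more than 20 mm (distance of any of stored_carton_mid, jar, spice_jar from where it was at the start of the episode above 0.02 m).
It fails at once if a jar is tipped (angle between any of jar, spice_jar's own z axis and vertical above 0.4 rad).
It also fails if it takes over 48 s, if anything falls off the work surface, if the arm or the gripper's body presses on something with over 40 N, if the wrist force passes 120 N, or if a joint passes its speed limit or range.

## Working session

There is one attempt and no reset: what is moved stays moved. The work goes in short steps, Python scripts to look and compute and a tool call to move; the robot and the scene stay as the last step left them, time stands still between calls to the robot, and variables do not carry over. Pictures are saved under pics/ and viewed, at most 10 in all, crops included, and the job is handed in when it is done.

Besides the shell and the picture viewer there is one more tool, called after ">>>" in YAML: its name, and indented under it one key for each argument. send_rows: Moves the arm, as the interface text tells. Its arguments: {"type":"object","properties":{"rows":{"type":"array","items":{"type":"array","items":{"type":"array","items":{"type":"number"}}}},"grip":{"type":"number"}},"required":["rows"]}

```bash
mkdir -p pics; ls; python3 - <<'E'
from cell import ctrl
import cv2,numpy as np
s=ctrl.read_state();print(s)
for n in("side","top"):
    d=ctrl.get_image(n);cv2.imwrite(f"pics/{n}0.png",d["pixels"][:,:,::-1])
    print(n,d["fx"],d["cx"],d["cy"],d["D"],np.round(d["extrinsics"],3).tolist())
E
```

```text
pics
{'clock': 0.0, 'qpos': array([-1.40680526,  0.62933142,  0.03844377,  1.51837648, -0.02703278,
        0.99626173, -0.0199884 ]), 'qd': array([ 1.82194745e-03,  7.73451146e-05, -5.81701627e-04, -2.21158638e-03,
        5.47330516e-04,  1.64740750e-03, -1.08352102e-04]), 'tau': array([-5.01389786e-04, -5.63403547e+01,  1.22601572e+00, -1.93440610e+01,
        1.09608166e-02,  1.06366063e-02, -8.04830592e-06]), 'eef_pos': array([147.90718095, 632.45433171, 302.99578756]), 'tool_rot': array([-3.13973334e+00, -2.68507426e-06,  2.91179369e+00]), 'force': array([ 0.27900619, -0.0972317 , -0.68971909]), 'torque': array([ 0.03276559,  0.03262602, -0.00144866]), 'gripper_force': 0.0, 'width': 85.49509769442619}
side 500.6485385711378 320.55368475907784 201.512692628314 [-0.15143512  0.          0.          0.          0.        ] [[0.973, 0.147, -0.176, 445.269], [-0.229, 0.629, -0.742, -689.837], [0.001, 0.763, 0.646, 759.66], [0.0, 0.0, 0.0, 1.0]]
top 468.4500993891397 316.30974339346653 192.438485296006 [-0.11513913  0.          0.          0.          0.        ] [[-0.017, 0.991, -0.132, 478.857], [-0.999, -0.022, -0.038, 7.274], [-0.041, 0.131, 0.991, 976.275], [0.0, 0.0, 0.0, 1.0]]
```

View pics/side0.png

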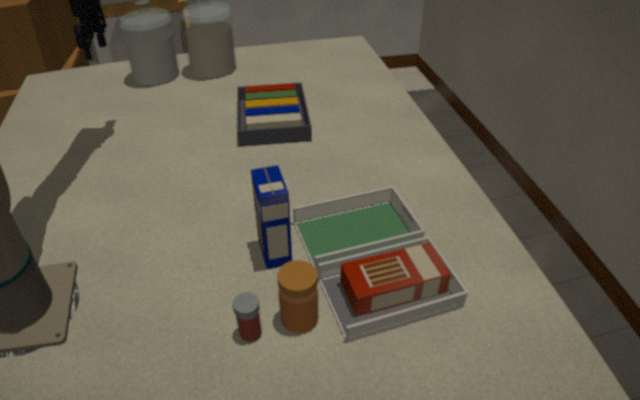

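View pics/top0.png

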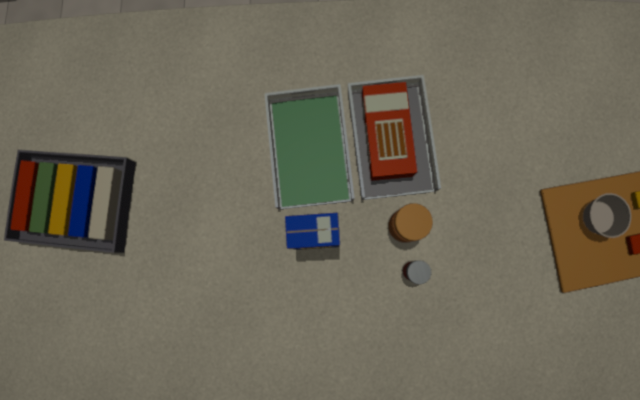

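The top view shows the carton head at about (313,231). The empty tray's bead corners are at about (278,208), (351,203), (341,88) and (266,95). The jar is at (411,222), the spice jar at (418,272), and the full tray is to the right (−y).

```bash
cat > h.py <<'E'
import cv2,numpy as np
from cell import ctrl
def p2w(d,px,z):
    K=np.array([[d["fx"],0,d["cx"]],[0,d["fy"],d["cy"]],[0,0,1]])
    u=cv2.undistortPoints(np.array(px,float).reshape(-1,1,2),K,np.array(d["D"]))[:,0]
    E=np.array(d["extrinsics"]);r=np.c_[u[:,0],-u[:,1],-np.ones(len(u))]@E[:3,:3].T;c=E[:3,3]
    return c+r*((z-c[2])/r[:,2])[:,None]
E
python3 - <<'E'
from h import *
d=ctrl.get_image("top");im=d["pixels"]
hsv=cv2.cvtColor(im,cv2.COLOR_RGB2HSV)
g=cv2.inRange(hsv,(55,60,40),(85,255,255));g[:,:250]=0
b=cv2.inRange(hsv,(105,120,90),(130,255,255));b[:200]=0;b[260:]=0;b[:,:270]=0;b[:,360:]=0
for n,m,z in(("green",g,4),("blue",b,190)):
    c=max(cv2.findContours(m,0,1)[0],key=cv2.contourArea)
    q=cv2.boxPoints(cv2.minAreaRect(c));w=p2w(d,q,z);print(n,q.round(1).tolist(),w[:,:2].round(1).tolist(),w[:,:2].mean(0).round(1),[np.linalg.norm(w[i]-w[i-1]).round(1) for i in range(4)])
print("bead z45",p2w(d,[(278,208),(351,203),(341,88),(266,95)],45).round(1).tolist())
print("jar",p2w(d,[(411,222)],125).round(),"spice",p2w(d,[(418,272)],92).round())
cr=cv2.resize(im[70:300,250:460],None,fx=2.5,fy=2.5,interpolation=2);cv2.imwrite("pics/c1.png",cr[:,:,::-1])
E
```

```text
green [[270.70001220703125, 102.5999984741211], [336.6000061035156, 95.30000305175781], [348.0, 198.3000030517578], [282.20001220703125, 205.60000610351562]] [[807.0, 140.6], [819.0, -2.5], [594.2, -21.2], [581.8, 116.9]] [700.5  58.4] [np.float64(226.5), np.float64(143.6), np.float64(225.5), np.float64(138.6)]
blue [[285.79998779296875, 232.89999389648438], [338.0, 229.5], [338.8999938964844, 244.0], [286.79998779296875, 247.5]] [[515.8, 90.2], [520.0, 2.4], [495.7, 1.3], [491.4, 88.8]] [505.7  45.7] [np.float64(24.4), np.float64(87.9), np.float64(24.3), np.float64(87.6)]
bead z45 [[572.9, 120.7, 45.0], [579.9, -25.7, 45.0], [820.2, -11.7, 45.0], [810.1, 144.9, 45.0]]
jar [[ 534. -131.  125.]] spice [[ 443. -146.   92.]]
```

View pics/c1.png

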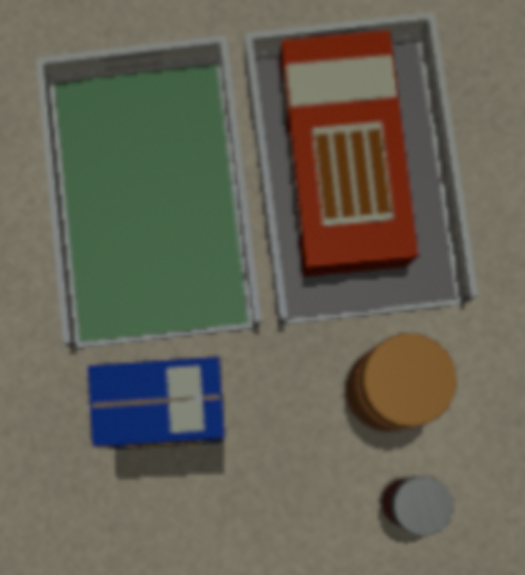

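The crop shows the carton's top face corners at (88,366), (219,357), (223,437), (94,445). The bead's outer corners are at about (40,62), (228,40), (258,330), (68,348).

```bash
python3 - <<'E'
from h import *
d=ctrl.get_image("top")
f=lambda p:np.array(p)/2.5+[250,70]
w=p2w(d,f([(88,366),(219,357),(223,437),(94,445)]),190)[:,:2];print("top",w.round(1).tolist(),w.mean(0).round(1),[np.linalg.norm(w[i]-w[i-1]).round(1) for i in range(4)])
e=w[0]+w[1]-w[2]-w[3];e2=w[0]+w[3]-w[1]-w[2];print("carton yaw",np.arctan2(e[1],e[0]),np.arctan2(-e2[0],e2[1]))
t=p2w(d,f([(40,62),(228,40),(258,330),(68,348)]),45)[:,:2];print("tray",t.round(1).tolist(),t.mean(0).round(1),[np.linalg.norm(t[i]-t[i-1]).round(1) for i in range(4)])
e=t[0]+t[1]-t[2]-t[3];y=np.arctan2(e[1],e[0]);e2=t[0]+t[3]-t[1]-t[2];print("tray yaw",y,np.arctan2(-e2[0],e2[1]))
c=t.mean(0);R=np.array([[np.cos(y),np.sin(y)],[-np.sin(y),np.cos(y)]])
print("carton in tray",R@(w.mean(0)-c)," jar in tray",R@(np.array([534,-131])-c),R@(np.array([443,-146])-c))
E
```

```text
top [[543.7, 90.9], [548.0, 2.4], [494.4, 0.9], [490.5, 87.4]] [519.2  45.4] [np.float64(53.3), np.float64(88.6), np.float64(53.7), np.float64(86.6)]
carton yaw 0.047262228772204436 0.046680379915376755
tray [[810.5, 144.9], [824.6, -12.2], [581.8, -30.1], [570.5, 122.3]] [696.8  56.2] [np.float64(241.1), np.float64(157.7), np.float64(243.5), np.float64(152.9)]
tray yaw 0.08366091258301578 0.08188889998664098
carton in tray [-177.94851394    4.04045154]  jar in tray [-177.91045871 -172.97951987] [-269.84563347 -180.32279164]
```

```bash
cat >> h.py <<'E'
from scipy.spatial.transform import Rotation as Ro
TC=np.array([697.,56.]);TY=0.083
def t2w(x,y,z): c,s=np.cos(TY),np.sin(TY);return np.array([TC[0]+c*x-s*y,TC[1]+s*x+c*y,z])
def w2t(p): c,s=np.cos(TY),np.sin(TY);a,b=np.array(p[:2])-TC;return np.array([c*a+s*b,-s*a+c*b])
def rel(x,y,z):
    s=ctrl.read_state();R=Ro.from_euler("xyz",s["tool_rot"]);G=Ro.from_euler("xyz",[np.pi,0,TY+np.pi])
    w=t2w(x,y,z);print("world",w.round(1),"shift cm",R.inv().apply(w-s["eef_pos"]).round(1)/10,"turn",(R.inv()*G).as_rotvec().round(3))
E
python3 -c "
from h import *
rel(-257,4,300)"
```

```text
world [440.6  38.7 300. ] shift cm [-42.02 -51.17   0.39] turn [-0.001 -0.    -0.313]
```

>>> send_rows:
  rows:
    - [[-3,-3.6,0,0,0,-0.03],[-6,-7.3,0,0,0,-0.06],[-9,-11,0,0,0,-0.1],[-12,-14.6,0,0,0,-0.13],[-15,-18.3,0,0,0,-0.16],[-18,-22,0,0,0,-0.19],[-21,-25.6,0,0,0,-0.22],[-24,-29.2,0,0,0,-0.25],[-27,-33,0,0,0,-0.28],[-30,-36.5,0,0,0,-0.313]]
  grip: 255

```text
clock: 1.2
eef_pos: [357.4, 207.2, 304.1]
tool_rot: [3.142, 0.0, -3.057]
force: [1.5, -0.1, 0.8]
width: -0.3
gripper_force: 0.0
```

```bash
python3 -c "
from h import *
rel(-257,4,300)"
```

```text
world [440.6  38.7 300. ] shift cm [ -6.87 -17.49   0.41] turn [0.    0.    0.001]
```

>>> send_rows:
  rows:
    - [[-1.7,-4.4,0,0,0,0],[-3.4,-8.8,0,0,0,0],[-5.1,-13.2,0,0,0,0],[-6.5,-16.5,0,0,0,0],[-6.9,-17.5,0.4,0,0,0],[-6.9,-17.5,2.5,0,0,0],[-6.9,-17.5,4.5,0,0,0],[-6.9,-17.5,6,0,0,0],[-6.9,-17.5,6.6,0,0,0],[-6.9,-17.5,6.6,0,0,0]]

```text
clock: 2.2
eef_pos: [439.7, 41.1, 237.3]
tool_rot: [3.141, -0.002, -3.058]
force: [0.5, -0.5, -0.2]
width: 0.3
gripper_force: 0.0
```

```bash
python3 - <<'E'
from h import *
rel(-216,4,238)
s=ctrl.read_state();print(s["eef_pos"],s["force"],w2t(s["eef_pos"]))
im=ctrl.get_image("side")["pixels"][100:300,180:460]
cv2.imwrite("pics/s1.png",cv2.resize(im,None,fx=2.5,fy=2.5)[:,:,::-1])
E
```

```text
world [481.4  42.1 238. ] shift cm [-4.16 -0.25 -0.08] turn [ 0.    -0.002  0.001]
[439.71967019  41.05250637 237.28109673] [ 0.53031254 -0.50387776 -0.20633362] [-257.63385435    6.43372102]
```

View pics/s1.png

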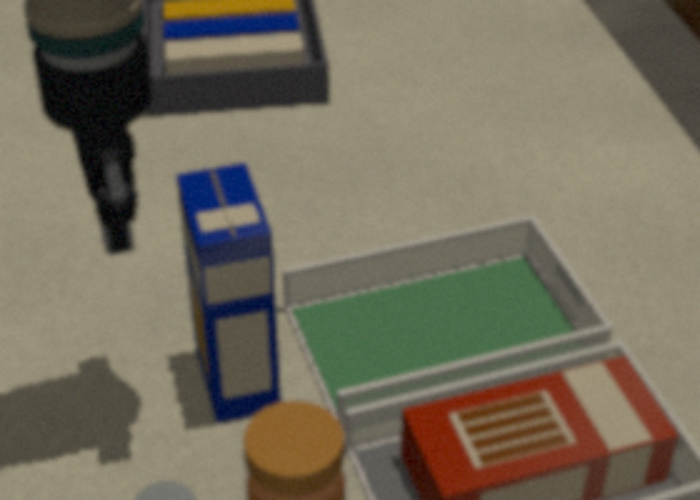

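The closed fingers (tip at crop (118,248)) stand behind the carton near head height, clear of it. Now I push.

>>> send_rows:
  rows:
    - [[-1.5,-0.2,0,0,0,0],[-3,-0.2,0,0,0,0],[-3.6,-0.2,0,0,0,0],[-4.1,-0.2,0,0,0,0],[-4.6,-0.2,0,0,0,0],[-5.1,-0.2,0,0,0,0],[-5.6,-0.2,0,0,0,0],[-6.1,-0.2,0,0,0,0],[-6.6,-0.2,0,0,0,0],[-7,-0.2,0,0,0,0]]

```text
clock: 3.25
eef_pos: [510.8, 44.4, 237.9]
tool_rot: [3.142, 0.0, -3.058]
force: [-1.1, -0.5, 0.4]
width: 0.1
gripper_force: 0.2
```

```bash
python3 - <<'E'
from h import *
s=ctrl.read_state();print(s["eef_pos"],s["force"],w2t(s["eef_pos"]))
im=ctrl.get_image("side")["pixels"][100:300,180:460]
cv2.imwrite("pics/s2.png",cv2.resize(im,None,fx=2,fy=2)[:,:,::-1])
E
```

```text
[510.82283693  44.3978305  237.88266579] [-1.1452756  -0.49112018  0.38634177] [-186.49811869    3.8727396 ]
```

View pics/s2.png

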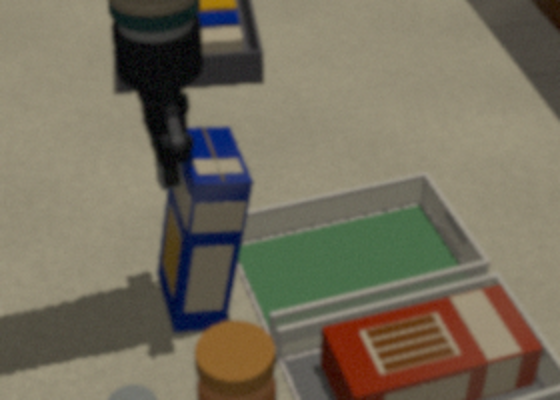

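The carton is tipping cleanly: its head is at crop (215,150) and its foot has stayed at (195,325). I keep pushing.

>>> send_rows:
  rows:
    - [[-0.5,0,0,0,0,0],[-1,0,0,0,0,0],[-1.5,0,0,0,0,0],[-2,0,0,0,0,0],[-2.4,0,0,0,0,0],[-2.8,0,0,0,0,0],[-2.8,0,0,0,0,0],[-2.8,0,0,0,0,0],[-2.8,0,0,0,0,0],[-2.8,0,0,0,0,0]]

```text
clock: 4.3
eef_pos: [537.9, 46.7, 237.9]
tool_rot: [3.142, -0.0, -3.058]
force: [1.1, -0.3, 0.3]
width: -0.0
gripper_force: 0.0
```

```bash
python3 - <<'E'
from h import *
s=ctrl.read_state();print(s["eef_pos"],s["force"],w2t(s["eef_pos"]))
im=ctrl.get_image("side")["pixels"][100:300,180:460]
cv2.imwrite("pics/s3.png",cv2.resize(im,None,fx=2,fy=2)[:,:,::-1])
E
```

```text
[537.91661638  46.68416412 237.89257339] [ 1.14363572 -0.30465667  0.30399108] [-159.30806231    3.90499986]
```

View pics/s3.png

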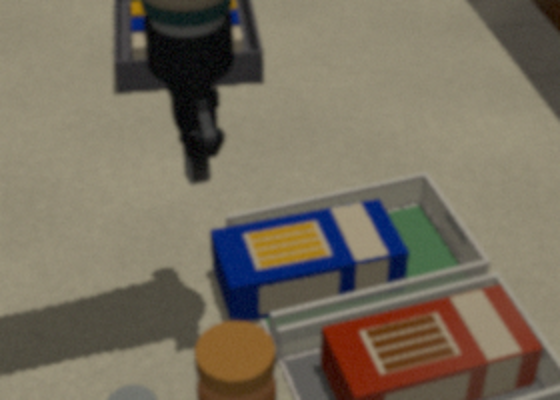

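The carton has fallen flat into the tray. Its top corners are at crop (212,232), (380,203), (405,250), (230,287).

```bash
python3 - <<'E'
from h import *
d=ctrl.get_image("side")
w=p2w(d,np.array([(212,232),(380,203),(405,250),(230,287)])/2+[180,100],58)
print([w2t(p).round(1).tolist() for p in w])
rel(-225,2,238)
E
```

```text
[[-139.5, 42.5], [46.2, 31.8], [42.2, -45.6], [-143.7, -41.6]]
world [472.6  39.3 238. ] shift cm [ 6.58 -0.19 -0.01] turn [ 0. -0.  0.]
```

>>> send_rows:
  rows:
    - [[3,0.3,0,0,0,0],[6,0.8,0,0,0,0],[7,1,1,0,0,0],[7,1,3.5,0,0,0],[7,1,6.5,0,0,0],[7,1,9.5,0,0,0],[7,1,12,0,0,0],[7,1,13.5,0,0,0],[7,1,13.8,0,0,0],[7,1,13.8,0,0,0]]

```text
clock: 5.4
eef_pos: [467.4, 50.8, 99.7]
tool_rot: [-3.142, -0.001, -3.058]
force: [0.3, 0.4, -0.6]
width: 0.2
gripper_force: 0.0
```

```bash
python3 -c "
from h import *
s=ctrl.read_state();print(s['eef_pos'],s['force'],w2t(s['eef_pos']))
rel(-160,-6,100)
rel(-85,-6,100)"
```

```text
[467.43982001  50.79368256  99.73343315] [ 0.26781878  0.44075886 -0.56709771] [-229.20154215   13.84323131]
world [538.   36.8 100. ] shift cm [-6.92 -1.99 -0.03] turn [-0.    -0.001  0.   ]
world [612.8  43.  100. ] shift cm [-14.42  -1.99  -0.04] turn [-0.    -0.001  0.   ]
```

>>> send_rows:
  rows:
    - [[-0.5,-1,0,0,0,0],[-3,-2,0,0,0,0],[-5,-2,0,0,0,0],[-6.5,-2,0,0,0,0],[-7.3,-2,0,0,0,0],[-8.1,-2,0,0,0,0],[-8.9,-2,0,0,0,0],[-9.7,-2,0,0,0,0],[-10.5,-2,0,0,0,0],[-11.2,-2,0,0,0,0]]

```text
clock: 6.4
eef_pos: [581.3, 40.3, 99.9]
tool_rot: [-3.142, -0.0, -3.058]
force: [-3.3, 0.2, 3.2]
width: 0.0
gripper_force: 2.0
```

```bash
python3 - <<'E'
from h import *
s=ctrl.read_state();print(s["eef_pos"],s["force"],w2t(s["eef_pos"]))
rel(-85,-6,100)
im=ctrl.get_image("top")["pixels"][70:270,240:460]
cv2.imwrite("pics/t4.png",cv2.resize(im,None,fx=2.5,fy=2.5)[:,:,::-1])
E
```

```text
[581.29187473  40.25669548  99.89699889] [-3.27819394  0.19765196  3.17052161] [-116.61499187   -6.09635637]
world [612.8  43.  100. ] shift cm [-3.16  0.01 -0.01] turn [-0. -0.  0.]
```

View pics/t4.png

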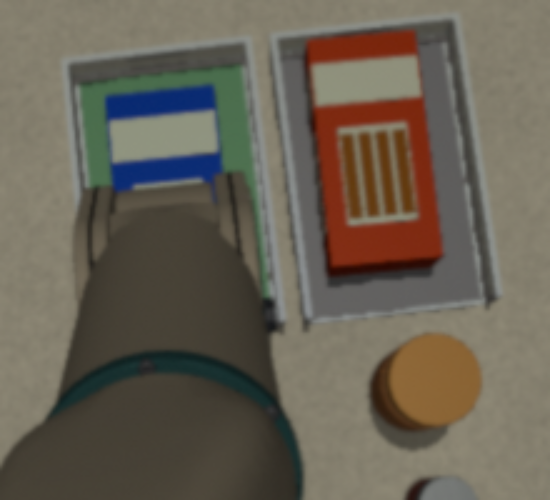

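The carton is straight in the tray (head edge at crop (107–215, 92)), with about 30 mm still to go.

>>> send_rows:
  rows:
    - [[-0.6,0,0,0,0,0],[-1.2,0,0,0,0,0],[-1.7,0,0,0,0,0],[-2.1,0,0,0,0,0],[-2.4,0,0,0,0,0],[-2.6,0,0,0,0,0],[-2.8,0,0,0,0,0]]

```text
clock: 7.15
eef_pos: [608.7, 42.5, 99.7]
tool_rot: [-3.142, -0.0, -3.058]
force: [-1.9, -0.2, -1.9]
width: -0.1
gripper_force: 1.0
```

>>> send_rows:
  rows:
    - [[-0.2,0,0,0,0,0],[-0.3,0,0,0,0,0]]

```text
clock: 7.35
eef_pos: [611.9, 42.8, 99.9]
tool_rot: [3.142, 0.0, -3.058]
force: [-1.8, -0.3, -0.8]
width: -0.3
gripper_force: 1.0
```

Not at the wall yet: the force is still only about 2 N. I advance in small steps.

>>> send_rows:
  rows:
    - [[-0.2,0,0,0,0,0],[-0.4,0,0,0,0,0]]

```text
clock: 7.55
eef_pos: [615.8, 43.1, 99.9]
tool_rot: [3.142, -0.0, -3.058]
force: [-2.4, 0.1, -1.6]
width: -0.3
gripper_force: 1.0
```

>>> send_rows:
  rows:
    - [[-0.2,0,0,0,0,0],[-0.3,0,0,0,0,0]]

```text
clock: 7.75
eef_pos: [618.2, 43.4, 99.9]
tool_rot: [3.142, -0.002, -3.058]
force: [-5.3, -0.7, 1.4]
width: -0.0
gripper_force: 2.6
```

>>> send_rows:
  rows:
    - [[-0.2,0,0,0,0,0],[-0.2,0,0,0,0,0]]

```text
clock: 7.95
eef_pos: [618.5, 43.4, 99.8]
tool_rot: [3.142, -0.005, -3.058]
force: [-8.4, -0.3, 4.9]
width: 0.0
gripper_force: 4.0
```

```bash
python3 - <<'E'
from h import *
s=ctrl.read_state();print(s["eef_pos"],s["force"])
im=ctrl.get_image("top")["pixels"][70:270,240:460]
cv2.imwrite("pics/t5.png",cv2.resize(im,None,fx=2.5,fy=2.5)[:,:,::-1])
E
```

```text
[618.45936391  43.35497664  99.84736528] [-8.43066989 -0.28114031  4.85859143]
```

View pics/t5.png

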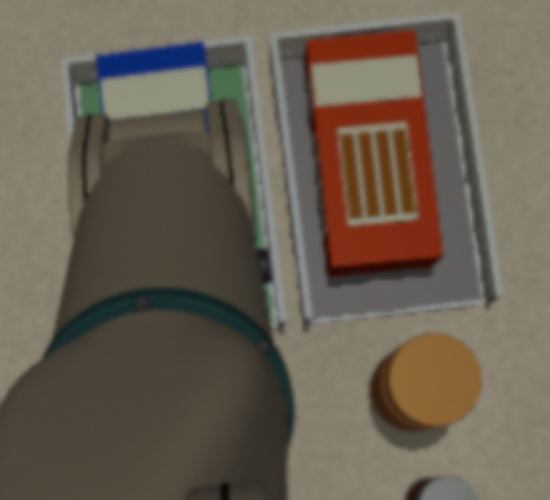

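The head edge (crop (97–205, 50)) meets the back wall, and the tool has stalled. I give it one firmer nudge to confirm, then retreat.

>>> send_rows:
  rows:
    - [[-0.3,0,0,0,0,0],[-0.6,0,0,0,0,0],[-0.6,0,0,0,0,0]]

```text
clock: 8.3
eef_pos: [619.2, 43.5, 99.1]
tool_rot: [3.141, -0.018, -3.058]
force: [-18.4, -0.8, 12.3]
width: 0.0
gripper_force: 9.5
```

>>> send_rows:
  rows:
    - [[2,0,0,0,0,0],[4,0,0,0,0,0],[7,0,0,0,0,0],[10,0,0,0,0,0],[13,0,0,0,0,0],[15,0,-2,0,0,0],[16,0,-6,0,0,0],[16,0,-10,0,0,0],[16,0,-13,0,0,0],[16,0,-15,0,0,0]]

```text
clock: 9.3
eef_pos: [469.5, 31.0, 253.1]
tool_rot: [3.141, 0.008, -3.059]
force: [-0.1, 1.3, -0.2]
width: -0.1
gripper_force: 0.0
```

```bash
python3 - <<'E'
from h import *
im=ctrl.get_image("side")["pixels"][100:300,180:480]
cv2.imwrite("pics/s6.png",cv2.resize(im,None,fx=2.5,fy=2.5)[:,:,::-1])
E
```

```text
(no output)
```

View pics/s6.png

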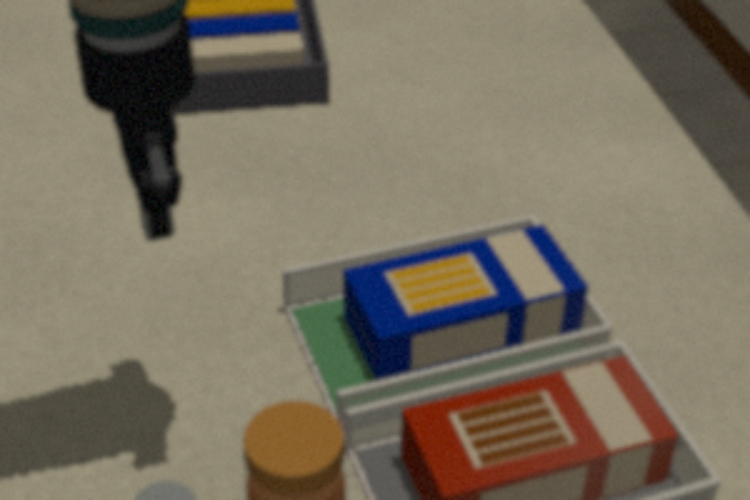

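The carton lies flat and home against the back wall (head end at crop (540–585, 225–330)). The jar and red carton show no movement, and the gripper is clear.

```bash
python3 -c "
from cell import ctrl
print(ctrl.finish_job())"
```

```text
the job is handed in; nothing more can be done
None
```

The blue carton was tipped into the empty tray and pushed home against its back wall; the jars and red carton were left where they stood, and the job is handed in (the hand-in returned no verdict).

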